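# Move a drive cartridge from an opened computer to a docking station with push-push catches

## Robot

A 6-joint arm with a two-finger parallel gripper is mounted at the origin on the work surface. World frame = base frame: x ahead of the robot, y to its left, z up, the work surface at z = 0. Lengths are in mm, angles in rad, forces in N, time in s.
With the tool pointing down it reaches from about 400 to 925 mm from the base axis. Payload 12.5 kg.
Tool frame: the origin (TCP) lies at the very end of the fingers, on their centre line; the grasp point (between the pads) lies env.grip_point_offset behind it (env.grip_point_offset is the distance from the TCP to the grasp point, in mm); y points along the fingers, z is the direction in which the jaws open and shut, and the axes are right-handed (so a half turn about y gives the same grasp; the last joint's range is limited). The gripper opens to 95 mm and grips with 3 to 60 N. Pads are 20 mm wide; open, the fingers measure 119 mm over their backs; the gripper's body (75 mm by 180 mm) begins 59 mm behind the grasp point.
Start: joints at [1.222, 0.491, 1.559, -0, 1.092, -0.106], TCP at [150.246, 606.693, 184.061] pointing down, gripper open.
Joint ranges: [-3.1, 3.1], [-0.84, 2.19], [0.05, 2.79], [-1.13, 4.28], [0.06, 2.93], [-2.69, 2.69]. Speed limits (rad/s): [2.22, 2.22, 2.79, 3.14, 3.14, 3.14].

## Interface

Orientations are given as [roll, pitch, yaw] about the fixed x, y, z axes, in that order (R = Rz(yaw) Ry(pitch) Rx(roll)).
In Python, from cell import readout, read_camera, env, nets gives the robot as it stands.
- The arm moves only by the tool apply_moves, never from a script. Its argument "increments" is a list of rows, each a list of 3 entries, a list of its own where there are three numbers: the shift along the tool's x, y, z in cm, then the turn, a rotation vector about the tool's x, y, z in degrees, then the finger opening in cm, from 0 to 9.51. A call has exactly 5 rows; each row shifts and turns the pose as measured when the row begins, along the tool's axes as they then stand; what a row does not reach is not made up. A row lasts 1/8 s, in which the tool goes at most 62.5 mm and 10.7 degrees, less where a joint would pass 70% of its speed; a pose out of reach is approached as far as the arm can. A call with a gripper value outside its range is refused whole. The fingers move at their own pace and stop on an object; the grip force is fixed at half the most. Time passes only in rows, so rows that do not move let the fingers close, or fill a call up. It gives the time, the measured TCP pose, the force and the opening at its end, in the units of the state.
- readout.state(): the state, without advancing time (a new reading comes with each control period).
- read_camera(name): name is "side" or "top"; returns a dict with "img" (420x560x3 uint8, red, green, blue), "vfov" (degrees; the focal length in pixels is half the picture's height over the tangent of half this angle, whatever the lens; pixels are square), "cx", "cy" (the principal point, pixels), "rvec" (rotation vector, rad) and "tvec" (3), from world to camera coordinates, as OpenCV has them. Camera axes: x right, y down, z forward; pixel columns grow to the right and rows downward; lengths in mm; the calibration is good to about 2 mm. A picture is of the moment at which its call begins. There is no depth.
- env.job_done(): hands the job in, once; it reports no verdict.
Trained networks look in a picture, given as the dict that the camera call returned (one of the last four; its "shot" number tells which), for a name from the list of things; names that differ only in an ending like _2 or _b are one class to them, and where a whole thing is asked for, a point or a joint stands for the part that bears it (a point fixed in the world has none). Each returns a list of dicts, best first, with "confidence" (0 to 1); they miss things now and then, are a little off and sometimes report something else, mostly with a low value. They report only what shows in the picture. A call takes as long as a camera call.
- nets.look_for(picture, thing): "point" ([x, y, z] in mm, in the coordinates of the camera as it stood for that picture, good to about 4 mm: the middle of the surface that is visible of it).
- nets.mark_of(picture, thing): "point" ([x, y, z] in mm, in the coordinates of the camera as it stood for that picture, good to about 4 mm: a listed point, or the origin of a listed thing).
The state is a dict: "t": time; "joints": joint angles; "qvel": joint speeds; "tau": joint torques, N m; "eef_pos": TCP position; "tcp_rot": TCP orientation; "ft_force": force on the tool from outside, world axes, zero at the start; "moment": the same for the moment, N m; "opening": opening from 0.0 (shut) to 1.0 (fully open).
Only numpy, scipy, OpenCV 4.12 (cv2) and the standard library are available. Lean on these libraries where they do the work, as an engineer would, in place of code of your own. Each camera call takes 0.05 s, during which the arm holds its last target. There are 200 camera calls.

## Task

Move the orange-topped drive cartridge from the opened computer to the docking station: press the cartridge down until the computer's push-push catch lets go and it pops up, lift it out, then stand it in the docking station's slot and press it down until that catch holds it down when you let go. Press gently, never with more than about 25 N, do not wrench the cartridge out of a closed catch, and leave the other things on the table alone.

Things in the scene. Friction and masses are not known exactly. Their poses are not given: they have to be found in the camera images.
- cartridge_center (a point): Centre (half-way up) of the loose drive cartridge: upright slab 70 (its x) x 16 (its y) x 100 mm (z, up), about 150 g, grey with an orange top. Half a turn about z makes no difference. At the start it is latched in the computer with 26 to 31 mm standing out of the mouth; ejected, 60 mm stand out: grip it there across its 16 mm.
- cartridge_top (a point): Centre of the cartridge's flat orange top face, 50 mm above its centre: the place to press. 11 to 25 mm above its foot each narrow edge has a notch 10 mm deep that hooks in the slots enter while the ledge is down.
- computer_slot (a point): Centre of the mouth of the computer's cartridge slot, on top of its drive bay, 170 mm above the table; z up, x along the slot. Slot 73 x 19 mm.
- computer: Opened grey computer case lying on its side, 420 (x) x 380 (y) x 170 mm high, fixed. Origin at the centre of its underside; the slot mouth is at x -130, y -120, z 170 mm from it. Nothing in it stands higher than that mouth except the cartridge.
- dock_slot (a point): Centre of the mouth of the docking station's slot, on its flat top, 105 mm above the table; z up, x along the slot. Slot 73 x 19 mm (1.5 mm play on each side of the cartridge), 3 mm lead-in chamfer. Empty at the start; a cartridge stood in it rests on the raised ledge with its foot 40 mm below the mouth.
- dock: Black docking station, a box 150 (x) x 100 (y) x 105 mm high, fixed. Origin at the centre of its underside, straight below the slot's centre.
- carriage_pc (a joint): Sprung ledge under the cartridge in the computer. m, 0 = up (ejected), grows downward; latched at 0.029 to 0.034 at the start. Pressed 9 to 10 mm further, to a firm stop, and let go, it springs up to 0 and lifts the cartridge. The stop's depth (0.039 to 0.045) varies unseen; ending 1.5 mm or more short leaves it latched. While it is down, hooks keep the cartridge from being pulled out.
- carriage_dock (a joint): Sprung ledge in the dock. m, 0 = up (at the start), grows downward. Pressed to a firm stop and let go it rises 9 to 10 mm and stays caught (at 0.027 to 0.046), hooks holding the cartridge. The stop's depth (0.037 to 0.056) varies unseen; 2 mm or more short it springs back. Both ledges: 5 to 11 N until the stop, then steep: arrive slowly (under 20 mm/s), stop at 13 to 18 N. Pressing to the stop again ejects.
- screwdriver: Bystander: red-handled screwdriver, 150 mm long, lying on the table.
- screw_cup: Bystander: small white bowl for screws, 60 mm across, 40 mm high. Origin at the centre of its underside.
- bare_drive: Bystander: flat bare drive 100 x 70 x 12 mm lying on the table. Origin at the centre of its underside.

How it is judged:
By the outcome, as a careful person would: the job done as asked, in the order asked, and still so for the second after the job is handed in, with the robot touching nothing.
It also fails if it takes over 64 s, if anything falls off the work surface, if the arm or the gripper's body presses on something with over 40 N, if the wrist force passes 120 N, or if a joint passes its speed limit or range.

## Working session

There is one attempt and no reset: what is moved stays moved. The work goes in short steps, Python scripts to look and compute and a tool call to move; the robot and the scene stay as the last step left them, time stands still between calls to the robot, and variables do not carry over. Pictures are saved under pics/ and viewed, about 8 in all and at most 12, crops included, and the job is handed in when it is done.

Besides the shell and the picture viewer there is one more tool, called after "Call:" in YAML: its name, and indented under it one key for each argument. apply_moves: Moves the arm, as the interface text tells. Its arguments: {"type":"object","properties":{"increments":{"type":"array"}},"required":["increments"]}

```bash
ls; mkdir -p pics
cat > h.py <<'E'
from cell import readout, read_camera, env, nets
import numpy as np, cv2
from scipy.spatial.transform import Rotation as R
def w(p,pt): return R.from_rotvec(np.ravel(p["rvec"])).inv().apply(np.ravel(pt)-np.ravel(p["tvec"]))
def K(p):
    f=210/np.tan(np.radians(p["vfov"])/2); return np.array([[f,0,p["cx"]],[0,f,p["cy"]],[0,0,1.]])
def proj(p,X): return cv2.projectPoints(np.float64(np.reshape(X,(-1,1,3))),np.float64(p["rvec"]),np.float64(p["tvec"]),K(p),None)[0][:,0]
def plane(p,uv,z):
    Rm=R.from_rotvec(np.ravel(p["rvec"])).inv(); c=Rm.apply(-np.ravel(p["tvec"]))
    d=Rm.apply(np.linalg.inv(K(p))@[*uv,1]); return c+d*(z-c[2])/d[2]
def save(p,n): cv2.imwrite(f"pics/{n}.png",cv2.cvtColor(p["img"],cv2.COLOR_RGB2BGR))
E
python3 - <<'E'
from h import *
np.set_printoptions(precision=1,suppress=True)
s=readout.state();print(s,env.grip_point_offset)
for c in("top","side"):
    p=read_camera(c);save(p,c+"0");print(c,p["vfov"],"cam",w(p,[0,0,0]))
    for t in("cartridge_center","cartridge_top","computer_slot","dock_slot","computer","dock","screw_cup","screwdriver","bare_drive"):
        for d in nets.mark_of(p,t)[:2]:print(t,w(p,d["point"]),round(d["confidence"],2))
E
```

```text
pics
{'t': 0.0, 'joints': array([ 1.2,  0.5,  1.6, -0. ,  1.1, -0.1]), 'qvel': array([-0., -0., -0.,  0.,  0., -0.]), 'tau': array([ -0. , -61.3, -25.8,   0.1,   0. ,  -0. ]), 'eef_pos': array([150.2, 606.4, 183.5]), 'tcp_rot': array([-1.6,  0. , -0.2]), 'ft_force': array([-0.4,  0.2,  0.1]), 'moment': array([-0. ,  0.1, -0. ]), 'opening': 1.0055389917534752} 18.8
top 49.38172152605847 cam [ 494.3  -28.1 1183.6]
cartridge_center [466.2 195.  147.7] 0.68
cartridge_top [464.8 191.8 197.4] 0.74
cartridge_top [465.9 194.  151.1] 0.74
computer_slot [466.9 194.8 168.9] 0.97
dock_slot [ 490.7 -162.4  108.4] 0.79
computer [585.2 322.6   2.7] 0.6
dock [ 490.3 -160.8   -0.3] 0.97
screw_cup [674.9 -25.8   2.3] 0.69
bare_drive [ 454.5 -374.    -2. ] 0.57
side 51.91164362013779 cam [332.1 762.6 725.4]
cartridge_center [467.6 195.4 148.1] 0.76
cartridge_center [673.3 -22.1  -1.2] 0.22
cartridge_top [ 446.9 -375.     2. ] 0.69
cartridge_top [468.5 189.  196.7] 0.59
computer_slot [463.9 192.6 170.7] 0.62
dock_slot [ 487.6 -161.   101.8] 0.73
dock_slot [466.  192.4 172.1] 0.67
computer [583.3 330.2  -0.3] 0.91
dock [ 488.3 -159.2   -4.8] 0.63
screw_cup [672.6 -21.1  -2.5] 0.55
screwdriver [ 599.9 -344.9    2.7] 0.68
bare_drive [ 447.1 -375.7    0.7] 0.68
```

View pics/top0.png

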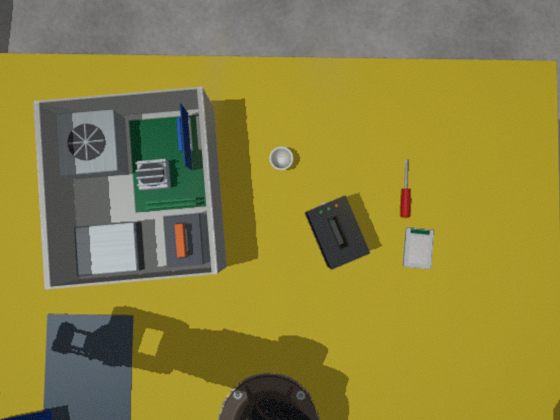

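Run:
```python
from h import *
np.set_printoptions(precision=3,suppress=True)
p=read_camera("top");h=cv2.cvtColor(p["img"],cv2.COLOR_RGB2HSV)
g=cv2.cvtColor(p["img"],cv2.COLOR_RGB2GRAY)
m=cv2.inRange(h,(5,120,100),(22,255,255))
n,l,st,c=cv2.connectedComponentsWithStats(m)
for i in range(1,n):
    if st[i,4]>30:
        pts=np.argwhere(l==i)[:,::-1]; q=np.array([plane(p,u,198)[:2] for u in pts]).astype(np.float32)
        print(st[i],cv2.minAreaRect(q),q.mean(0))
# predicted pixels
print(proj(p,[[466,193,170],[489.5,-161,105]]))
u=proj(p,[[489.5,-161,105]])[0]; x,y=int(u[0]),int(u[1])
a=p["img"][y-50:y+50,x-65:x+65];a=cv2.resize(a,None,fx=6,fy=6,interpolation=cv2.INTER_CUBIC);cv2.imwrite("pics/dockcrop.png",cv2.convertScaleAbs(a,alpha=2)[...,::-1]);print(x-65,y-50)
print(readout.state()["tcp_rot"])
```

```text
[400 188  11  30  86] ((555.378173828125, -293.02032470703125), (21.67215347290039, 63.12333297729492), 89.87973022460938) [ 556.096 -292.553]
[175 224  11  34 290] ((467.6595458984375, 191.47377014160156), (71.32684326171875, 18.717571258544922), 6.273641586303711) [467.957 191.578]
[[182.015 240.625]
 [338.509 231.913]]
273 181
[-1.571 -0.    -0.243]
```

View pics/dockcrop.png

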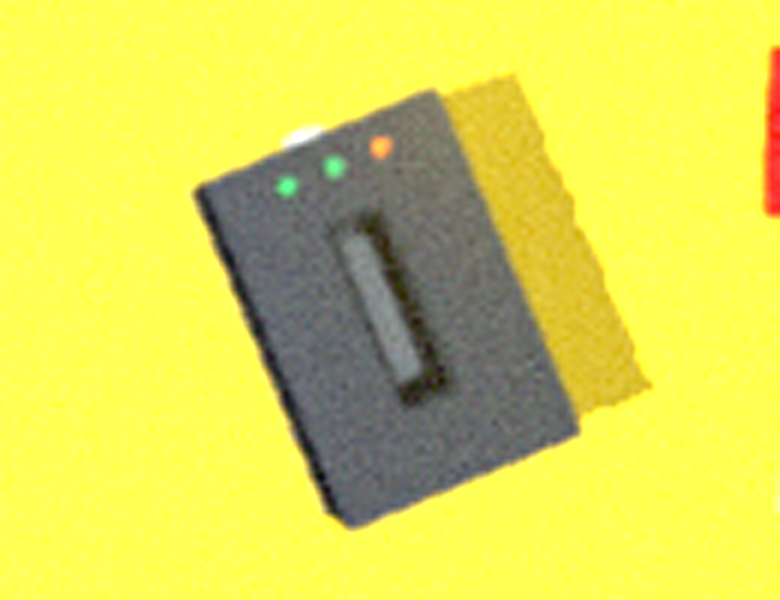

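View pics/side0.png

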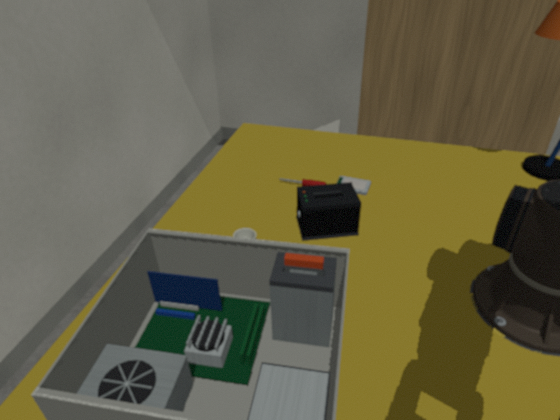

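Run:
```python
from h import *
np.set_printoptions(precision=2,suppress=True)
p=read_camera("top")
f=lambda a:(np.array(a)+.5)/6-.5
D=[np.add(f(a),[273,181]) for a in((199,190),(435,90),(578,432),(352,527))]
q=np.array([plane(p,u,105)[:2] for u in D]);print("dock",q.mean(0),q,np.linalg.norm(q[0]-q[1]),np.linalg.norm(q[1]-q[2]))
for a,b in((2,1),(3,0)):d=q[b]-q[a];print(np.degrees(np.arctan2(d[1],d[0])))
for a,b in((1,0),(2,3)):d=q[b]-q[a];print(np.degrees(np.arctan2(-d[0],d[1])))
print("slot",plane(p,np.add(f((391,309)),[273,181]),105))
q=np.array([plane(p,u,170)[:2] for u in((37,102),(204,89),(217,271),(48,286))]);print("pc",q.mean(0),q)
for a,b in((2,1),(3,0)):d=q[b]-q[a];print(np.degrees(np.arctan2(d[1],d[0])))
for a,b in((1,0),(2,3)):d=q[b]-q[a];print(np.degrees(np.arctan2(-d[0],d[1])))
u=proj(p,[467,192,190])[0].astype(int);x,y=u
a=p["img"][y-30:y+30,x-40:x+40];cv2.imwrite("pics/pc.png",cv2.resize(a,None,fx=9,fy=9,interpolation=cv2.INTER_CUBIC)[...,::-1]);print(x-40,y-30)
```

```text
dock [ 489.02 -159.17] [[ 534.86  -83.26]
 [ 575.59 -176.01]
 [ 441.9  -232.88]
 [ 403.74 -144.52]] 101.30528182784263 145.28361526522647
23.043962146646738
25.041694668491534
23.709777618587275
23.35697597652471
slot [ 489.07 -159.21  105.  ]
pc [585.57 319.36] [[772.11 526.36]
 [807.11 152.2 ]
 [400.29 114.27]
 [362.78 484.61]]
5.326676552566511
5.823219352636997
5.344153158845082
5.7831909976238
140 210
```

View pics/pc.png

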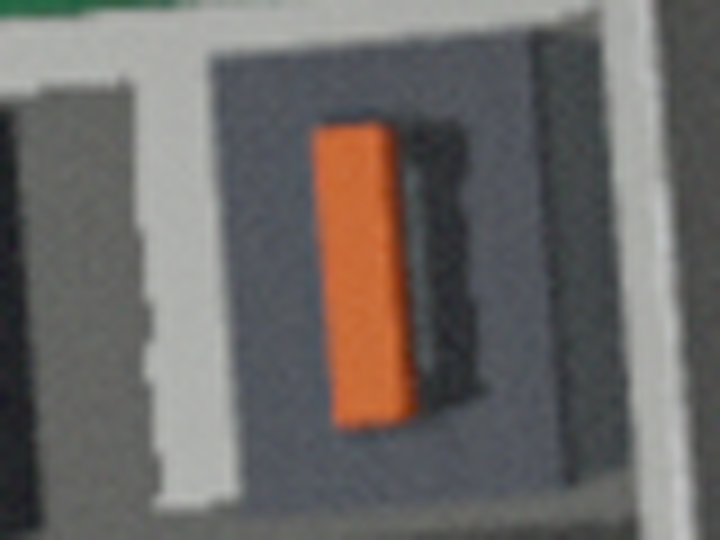

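Call:
apply_moves:
  increments:
    - [[0, -5, 0], [0, -10, 0], 0]
    - [[0, -3, 0], [0, -9.5, 0], 0]
    - [[3.0, 0, -5.0], [0, 0, 0], 0]
    - [[3.0, 0, -5.0], [0, 0, 0], 0]
    - [[3.0, 0, -5.0], [0, 0, 0], 0]

```text
t: 1.72
eef_pos: [256.5, 466.0, 265.9]
tcp_rot: [-1.571, -0.0, 0.115]
ft_force: [0.5, -0.1, -0.3]
opening: 0.529
```

```bash
cat >> h.py <<'E'
def rem(x,y,z,yaw,up=False):
    s=readout.state(); r=R.from_euler("xyz",s["tcp_rot"]); t=R.from_euler("xyz",[-np.pi/2,0,np.radians(yaw)])
    d=np.array([x,y,z])-s["eef_pos"]
    print("tcp",s["eef_pos"].round(1),"rpy",np.degrees(s["tcp_rot"]).round(1),"F",s["ft_force"].round(1),"t",round(s["t"],2))
    print("shift cm",(r.inv().apply(d)/10).round(2),"after turn",(t.inv().apply(d)/10).round(2),"turn",np.degrees((r.inv()*t).as_rotvec()).round(1))
E
python3 -c "from h import *;rem(467.5,191.5,230,5.6)"
```

```text
tcp [256.5 466.  265.9] rpy [-90.   -0.    6.6] F [ 0.5 -0.1 -0.3] t 1.73
shift cm [ 17.82   3.6  -29.68] after turn [ 18.32   3.59 -29.38] turn [0. 1. 0.]
```

Call:
apply_moves:
  increments:
    - [[3.2, 0, -5.2], [0, 1, 0], 0]
    - [[3.2, 0, -5.2], [0, 0, 0], 0]
    - [[3.2, 0, -5.2], [0, 0, 0], 0]
    - [[3.2, 0.5, -5.2], [0, 0, 0], 0]
    - [[3.2, 0.5, -5.2], [0, 0, 0], 0]

```text
t: 2.35
eef_pos: [445.5, 216.9, 257.4]
tcp_rot: [-1.569, -0.004, 0.098]
ft_force: [1.1, 0.8, -0.7]
opening: 0.026
```

```bash
python3 -c "from h import *;rem(467.5,191.5,220,5.6)"
```

```text
tcp [445.5 216.9 257.4] rpy [-89.9  -0.2   5.6] F [ 1.1  0.8 -0.7] t 2.35
shift cm [ 1.92  3.75 -2.75] after turn [ 1.94  3.74 -2.74] turn [-0.1  0.   0.2]
```

Call:
apply_moves:
  increments:
    - [[1.0, 1.0, -1.5], [0, 0, 0], 0]
    - [[0.9, 1.2, -1.2], [0, 0, 0], 0]
    - [[0, 1.5, 0], [0, 0, 0], 0]
    - [[0, 0, 0], [0, 0, 0], 0]
    - [[0, 0, 0], [0, 0, 0], 0]

```text
t: 2.98
eef_pos: [469.9, 188.3, 219.1]
tcp_rot: [-1.569, -0.005, 0.094]
ft_force: [0.4, 0.2, 0.0]
opening: 0.006
```

Run:
```python
from h import *
rem(467.5,191.5,205,5.6)
p=read_camera("side");e=readout.state()["eef_pos"]
u=proj(p,[467,192,200])[0].astype(int);print(proj(p,[e,[467.5,191.5,198]]),u-[35,27])
a=p["img"][u[1]-27:u[1]+27,u[0]-35:u[0]+35];cv2.imwrite("pics/s1.png",cv2.resize(a,None,fx=9,fy=9,interpolation=cv2.INTER_CUBIC)[...,::-1])
```

```text
tcp [469.9 188.3 219.1] rpy [-89.9  -0.3   5.4] F [0.4 0.2 0. ] t 2.98
shift cm [-0.22  1.41  0.34] after turn [-0.21  1.41  0.34] turn [-0.1 -0.2  0.3]
[[302.45743826 246.62675081]
 [303.20103784 256.80354485]] [268 229]
```

View pics/s1.png

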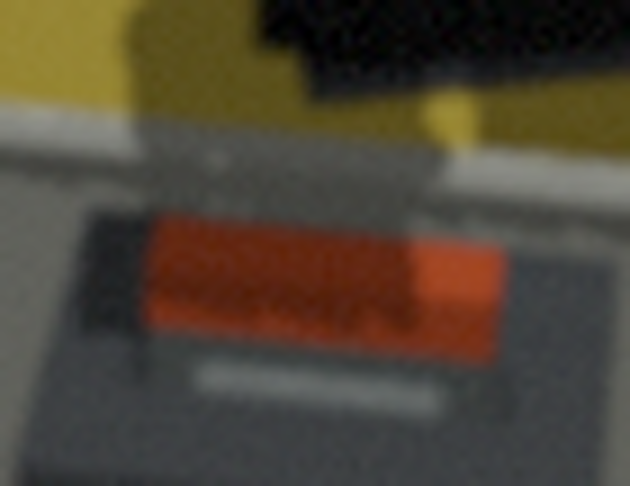

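Run:
```python
from h import *
p=read_camera("side");a=p["img"][:300,180:460];cv2.imwrite("pics/s2.png",cv2.convertScaleAbs(cv2.resize(a,None,fx=2,fy=2),alpha=1.6)[...,::-1])
```

```text
(no output)
```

View pics/s2.png

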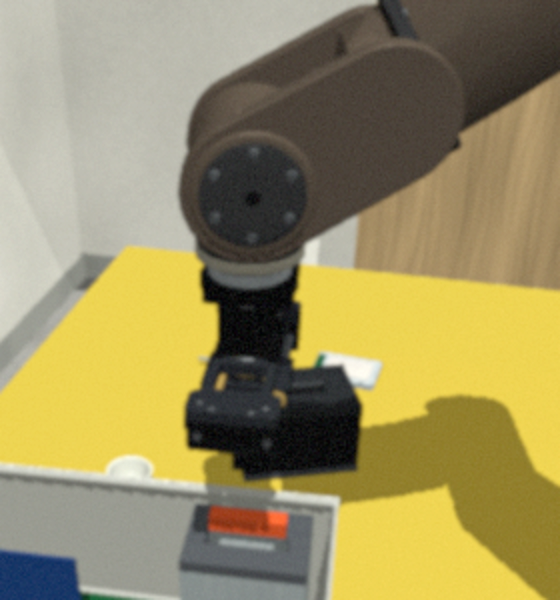

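Run:
```python
from h import *
p=read_camera("side");e=readout.state()["eef_pos"]
for n,dz in((20,0),(20,40),(75,78)):
  for y in(0,12,90):
    print(n,y,dz,(proj(p,[e+[-n/2,y,dz],e+[n/2,y,dz]])*2-[360,0]).round().tolist())
d=nets.look_for(p,"cartridge_top")[:2];print([w(p,k["point"]) for k in d])
```

```text
20 0 0 [[256.0, 495.0], [234.0, 491.0]]
20 12 0 [[253.0, 504.0], [231.0, 500.0]]
20 90 0 [[230.0, 565.0], [207.0, 561.0]]
20 0 40 [[256.0, 460.0], [234.0, 456.0]]
20 12 40 [[253.0, 468.0], [231.0, 465.0]]
20 90 40 [[230.0, 529.0], [206.0, 524.0]]
75 0 78 [[289.0, 429.0], [203.0, 416.0]]
75 12 78 [[286.0, 438.0], [199.0, 424.0]]
75 90 78 [[265.0, 498.0], [171.0, 482.0]]
[array([465.49223288, 196.46078153, 190.67304399])]
```

Run:
```python
from h import *
p=read_camera("side");o=cv2.imread("pics/side0.png");n=p["img"][...,::-1]
c=[cv2.convertScaleAbs(cv2.resize(i[190:275,265:345],None,fx=5,fy=5,interpolation=cv2.INTER_CUBIC),alpha=3,beta=10) for i in(o,n)]
cv2.imwrite("pics/cmp.png",np.hstack(c))
```

```text
(no output)
```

View pics/cmp.png

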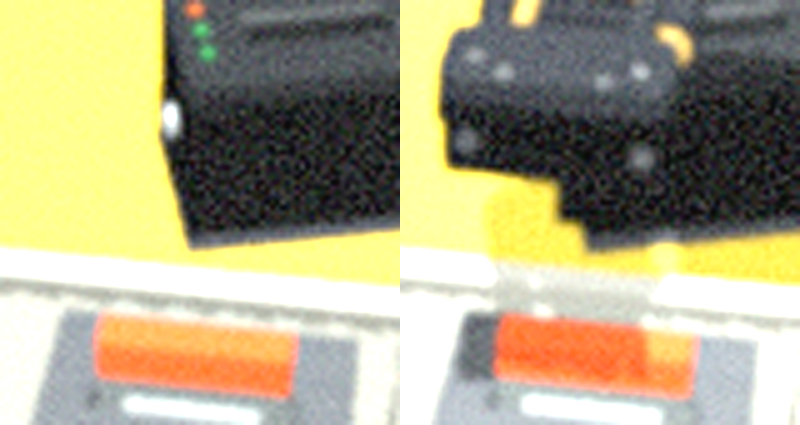

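Call:
apply_moves:
  increments:
    - [[-0.2, 0.3, 0.3], [0, 0, 0], 0]
    - [[0, 0.3, 0], [0, 0, 0], 0]
    - [[0, 0.3, 0], [0, 0, 0], 0]
    - [[0, 0.2, 0], [0, 0, 0], 0]
    - [[0, 0.2, 0], [0, 0, 0], 0]

```text
t: 3.85
eef_pos: [467.5, 191.4, 205.5]
tcp_rot: [-1.569, -0.005, 0.094]
ft_force: [0.7, -0.3, 0.5]
opening: 0.004
```

Run:
```python
from h import *
rem(467.5,191.5,198,5.6)
p=read_camera("side");n=p["img"][...,::-1]
cv2.imwrite("pics/cmp2.png",cv2.convertScaleAbs(cv2.resize(n[200:275,250:360],None,fx=7,fy=7,interpolation=cv2.INTER_CUBIC),alpha=3,beta=10))
print((proj(p,readout.state()["eef_pos"])-[250,200])*7)
```

```text
tcp [467.5 191.4 205.5] rpy [-89.9  -0.3   5.4] F [ 0.7 -0.3  0.5] t 3.85
shift cm [-0.    0.75  0.01] after turn [0.   0.75 0.01] turn [-0.1 -0.2  0.3]
[[373.22557248 376.10228704]]
```

View pics/cmp2.png

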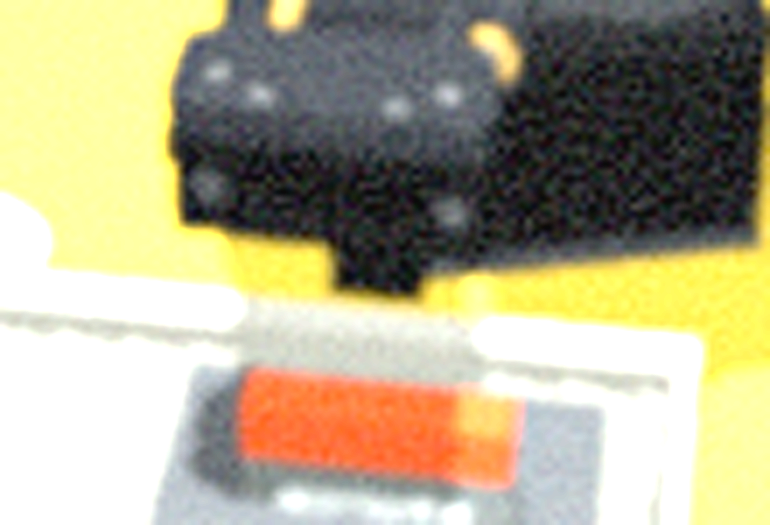

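Run:
```python
from h import *
p=read_camera("top");e=readout.state()["eef_pos"];yaw=R.from_euler("z",5.4,degrees=True)
n=cv2.convertScaleAbs(cv2.resize(p["img"][170:290,120:280],None,fx=5,fy=5,interpolation=cv2.INTER_CUBIC)[...,::-1],alpha=2)
for z,c in((78,(0,255,0)),(150,(255,0,255))):
    q=e+yaw.apply(np.array([[-37,-90,z],[37,-90,z],[37,90,z],[-37,90,z]]));cv2.polylines(n,[((proj(p,q)-[120,170])*5).astype(int)],True,c,1)
cv2.circle(n,((proj(p,e)[0]-[120,170])*5).astype(int),4,(255,0,0),-1)
cv2.imwrite("pics/t2.png",n)
```

```text
(no output)
```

View pics/t2.png

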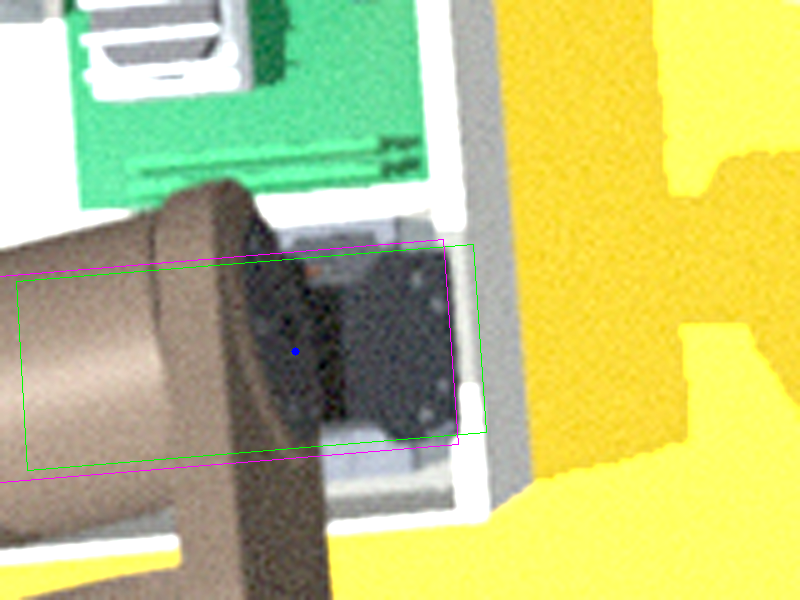

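Call:
apply_moves:
  increments:
    - [[0, 0.15, 0], [0, 0, 0], 0]
    - [[0, 0.15, 0], [0, 0, 0], 0]
    - [[0, 0.15, 0], [0, 0, 0], 0]
    - [[0, 0.15, 0], [0, 0, 0], 0]
    - [[0, 0.15, 0], [0, 0, 0], 0]

```text
t: 4.58
eef_pos: [467.6, 191.3, 197.6]
tcp_rot: [-1.569, -0.006, 0.094]
ft_force: [-0.9, 0.2, 0.4]
opening: 0.006
```

Call:
apply_moves:
  increments:
    - [[0, 0.1, 0], [0, 0, 0], 0]
    - [[0, 0.1, 0], [0, 0, 0], 0]
    - [[0, 0.1, 0], [0, 0, 0], 0]
    - [[0, 0.1, 0], [0, 0, 0], 0]
    - [[0, 0.1, 0], [0, 0, 0], 0]

```text
t: 5.2
eef_pos: [467.6, 191.3, 192.2]
tcp_rot: [-1.569, -0.006, 0.094]
ft_force: [0.1, 1.2, -0.3]
opening: 0.004
```

Call:
apply_moves:
  increments:
    - [[0, 0.15, 0], [0, 0, 0], 0]
    - [[0, 0.15, 0], [0, 0, 0], 0]
    - [[0, 0.15, 0], [0, 0, 0], 0]
    - [[0, 0.15, 0], [0, 0, 0], 0]
    - [[0, 0.15, 0], [0, 0, 0], 0]

```text
t: 5.82
eef_pos: [467.7, 191.4, 184.2]
tcp_rot: [-1.569, -0.006, 0.094]
ft_force: [-0.5, -0.2, -0.1]
opening: 0.001
```

Run:
```python
from h import *
rem(467.5,191.5,180,5.6)
p=read_camera("side");n=p["img"][...,::-1]
cv2.imwrite("pics/cmp3.png",cv2.convertScaleAbs(cv2.resize(n[215:275,250:360],None,fx=7,fy=7,interpolation=cv2.INTER_CUBIC),alpha=3,beta=10))
```

```text
tcp [467.7 191.4 184.2] rpy [-89.9  -0.3   5.4] F [-0.5 -0.2 -0.1] t 5.83
shift cm [-0.02  0.42  0.02] after turn [-0.02  0.42  0.02] turn [-0.1 -0.2  0.3]
```

View pics/cmp3.png

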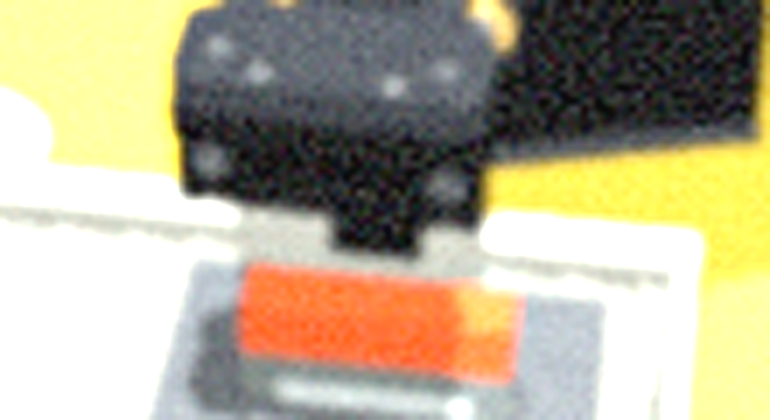

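Call:
apply_moves:
  increments:
    - [[0, 0.2, 0], [0, 0, 0], 0]
    - [[0, 0.2, 0], [0, 0, 0], 0]
    - [[0, 0.15, 0], [0, 0, 0], 0]
    - [[0, 0.15, 0], [0, 0, 0], 0]
    - [[0, 0.1, 0], [0, 0, 0], 0]

```text
t: 6.5
eef_pos: [467.7, 191.4, 175.5]
tcp_rot: [-1.569, -0.005, 0.094]
ft_force: [-0.6, 0.2, 0.8]
opening: 0.006
```

Call:
apply_moves:
  increments:
    - [[0, 0.1, 0], [0, 0, 0], 0]
    - [[0, 0.1, 0], [0, 0, 0], 0]
    - [[0, 0.1, 0], [0, 0, 0], 0]
    - [[0, 0.1, 0], [0, 0, 0], 0]
    - [[0, 0.1, 0], [0, 0, 0], 0]

```text
t: 7.12
eef_pos: [467.7, 191.4, 170.2]
tcp_rot: [-1.569, -0.005, 0.094]
ft_force: [-0.4, -0.3, -0.3]
opening: 0.005
```

Call:
apply_moves:
  increments:
    - [[0, 0.1, 0], [0, 0, 0], 0]
    - [[0, 0.1, 0], [0, 0, 0], 0]
    - [[0, 0.1, 0], [0, 0, 0], 0]
    - [[0, 0.1, 0], [0, 0, 0], 0]
    - [[0, 0.1, 0], [0, 0, 0], 0]

```text
t: 7.75
eef_pos: [468.1, 191.5, 165.8]
tcp_rot: [-1.569, -0.007, 0.094]
ft_force: [-2.0, -0.5, 7.5]
opening: 0.01
```

Run:
```python
from h import *
rem(467.5,191.5,160,5.6)
p=read_camera("side");g=cv2.cvtColor(p["img"],cv2.COLOR_RGB2HSV)
m=cv2.inRange(g,(2,120,60),(20,255,255));n,l,st,c=cv2.connectedComponentsWithStats(m);print(st[1:][st[1:,4]>60])
# finger bottom: dark run down the column 303
print(p["img"][240:275,303].sum(1))
```

```text
tcp [468.1 191.5 165.8] rpy [-89.9  -0.4   5.4] F [-2.  -0.5  7.5] t 7.75
shift cm [-0.06  0.58  0.01] after turn [-0.06  0.58  0.01] turn [-0.1 -0.2  0.4]
[[534   0  26  41 618]
 [284 254  40  16 456]]
[ 70  76  69  66  36  50  34  11  33  11  36  33  37  28  41  22  14  54
  45 115 148 153 132 139 136 143 150 144 139 121 153 188 204 178 142]
```

Call:
apply_moves:
  increments:
    - [[0, 0.12, 0], [0, 0, 0], 0]
    - [[0, 0.12, 0], [0, 0, 0], 0]
    - [[0, 0.12, 0], [0, 0, 0], 0]
    - [[0, 0.12, 0], [0, 0, 0], 0]
    - [[0, 0.12, 0], [0, 0, 0], 0]

```text
t: 8.43
eef_pos: [468.2, 191.6, 161.9]
tcp_rot: [-1.569, -0.009, 0.094]
ft_force: [-1.9, -0.7, 7.1]
opening: 0.004
```

Call:
apply_moves:
  increments:
    - [[0, 0.12, 0], [0, 0, 0], 0]
    - [[0, 0.12, 0], [0, 0, 0], 0]
    - [[0, 0.12, 0], [0, 0, 0], 0]
    - [[0, 0.12, 0], [0, 0, 0], 0]
    - [[0, 0.1, 0], [0, 0, 0], 0]

```text
t: 9.05
eef_pos: [468.4, 191.8, 158.4]
tcp_rot: [-1.568, -0.011, 0.094]
ft_force: [-1.6, -0.7, 7.6]
opening: 0.008
```

Call:
apply_moves:
  increments:
    - [[0, 0.1, 0], [0, 0, 0], 0]
    - [[0, 0.1, 0], [0, 0, 0], 0]
    - [[0, 0.1, 0], [0, 0, 0], 0]
    - [[0, 0.1, 0], [0, 0, 0], 0]
    - [[0, 0.1, 0], [0, 0, 0], 0]

```text
t: 9.68
eef_pos: [469.0, 192.2, 157.3]
tcp_rot: [-1.567, -0.016, 0.094]
ft_force: [-4.1, -2.0, 14.4]
opening: 0.002
```

Call:
apply_moves:
  increments:
    - [[0, 0.12, 0], [0, 0, 0], 0]
    - [[0, 0.12, 0], [0, 0, 0], 0]
    - [[0, -0.1, 0], [0, 0, 0], 0]
    - [[0, -0.4, 0], [0, 0, 0], 0]
    - [[0, -0.4, 0], [0, 0, 0], 0]

```text
t: 10.3
eef_pos: [468.7, 192.3, 167.6]
tcp_rot: [-1.567, -0.018, 0.094]
ft_force: [-1.8, -0.6, 5.2]
opening: 0.008
```

Call:
apply_moves:
  increments:
    - [[0, -2, 0], [0, 0, 0], 0]
    - [[0, -2, 0], [0, 0, 0], 9.5]
    - [[0, -2, 0], [0, 0, 0], 9.5]
    - [[0, -1, 0], [0, 0, 0], 9.5]
    - [[0, 0, 0], [0, 0, 0], 9.5]

```text
t: 10.92
eef_pos: [467.0, 191.8, 239.0]
tcp_rot: [-1.567, -0.017, 0.095]
ft_force: [0.6, -0.3, -0.3]
opening: 0.366
```

Run:
```python
from h import *
rem(467.5,191.5,190,5.6)
for c in("side","top"):
    p=read_camera(c);g=cv2.cvtColor(p["img"],cv2.COLOR_RGB2HSV)
    m=cv2.inRange(g,(2,120,60),(20,255,255));n,l,st,_=cv2.connectedComponentsWithStats(m);print(st[1:][st[1:,4]>60])
    if c=="side":
        for k in("cartridge_top","cartridge_center"): print(k,[(w(p,d["point"]).round(),round(d["confidence"],2)) for d in nets.mark_of(p,k)[:2]])
        print(proj(p,[[467.5,191.5,230],[467.5,191.5,198]]))
```

```text
tcp [467.  191.8 239. ] rpy [-89.8  -1.    5.4] F [ 0.6 -0.3 -0.3] t 10.93
shift cm [-0.04  4.9  -0.05] after turn [ 0.05  4.9  -0.03] turn [-0.2 -0.2  1. ]
[[534   0  26  41 623]
 [284 239  42  17 537]]
cartridge_top [(array([466., 187., 230.]), 0.76)]
cartridge_center [(array([467., 194., 181.]), 0.84)]
[[303.35977863 243.26478913]
 [303.20103784 256.80354485]]
[[400 188  11  30 125]]
```

Call:
apply_moves:
  increments:
    - [[0, 0, 0], [-0.2, -0.2, 1], 9.5]
    - [[0, 0, 0], [0, 0, 0], 9.5]
    - [[0, 1, 0], [0, 0, 0], 9.5]
    - [[0, 1.5, 0], [0, 0, 0], 9.5]
    - [[0, 1.5, 0], [0, 0, 0], 9.5]

```text
t: 11.75
eef_pos: [466.4, 191.6, 195.3]
tcp_rot: [-1.571, 0.004, 0.098]
ft_force: [0.7, 0.4, 0.3]
opening: 0.992
```

Run:
```python
from h import *
rem(467.5,191.5,155,5.6)
```

```text
tcp [466.4 191.6 195.3] rpy [-90.    0.2   5.6] F [0.7 0.4 0.3] t 11.75
shift cm [ 0.13  4.03 -0.02] after turn [ 0.11  4.03 -0.02] turn [ 0.   0.  -0.2]
```

Call:
apply_moves:
  increments:
    - [[0.1, 1, 0], [0, 0, -0.2], 9.5]
    - [[0, 1, 0], [0, 0, 0], 9.5]
    - [[0, 1, 0], [0, 0, 0], 9.5]
    - [[0, 0.7, 0], [0, 0, 0], 9.5]
    - [[0, 0, 0], [0, 0, 0], 9.5]

```text
t: 12.38
eef_pos: [466.8, 191.5, 154.6]
tcp_rot: [-1.571, 0.002, 0.098]
ft_force: [0.0, 0.5, -0.1]
opening: 0.999
```

Call:
apply_moves:
  increments:
    - [[0, 0, 0], [0, 0, 0], 3.5]
    - [[0, 0, 0], [0, 0, 0], 3.0]
    - [[0, 0, 0], [0, 0, 0], 3.0]
    - [[0, 0, 0], [0, 0, 0], 2.6]
    - [[0, 0, 0], [0, 0, 0], 2.2]

```text
t: 13.0
eef_pos: [467.3, 191.7, 155.6]
tcp_rot: [-1.571, 0.001, 0.098]
ft_force: [-0.8, -0.3, 0.7]
opening: 0.528
```

Run:
```python
from h import *
rem(467.5,191.5,155,5.6)
p=read_camera("side");n=p["img"][...,::-1]
cv2.imwrite("pics/g.png",cv2.convertScaleAbs(cv2.resize(n[205:275,250:360],None,fx=7,fy=7,interpolation=cv2.INTER_CUBIC),alpha=3,beta=10))
```

```text
tcp [467.3 191.7 155.6] rpy [-90.    0.    5.6] F [-0.8 -0.3  0.7] t 13.0
shift cm [ 0.02  0.06 -0.02] after turn [ 0.02  0.06 -0.02] turn [ 0.  0. -0.]
```

View pics/g.png

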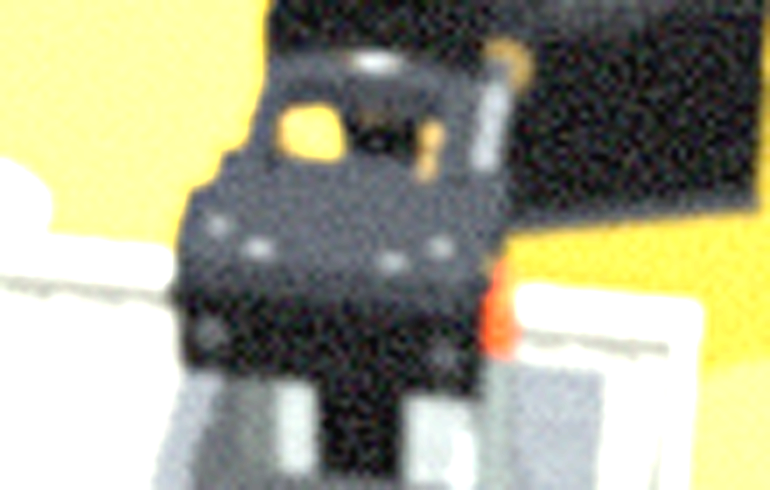

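Call:
apply_moves:
  increments:
    - [[0, 0, 0], [0, 0, 0], 1.2]
    - [[0, 0, 0], [0, 0, 0], 1.0]
    - [[0, 0, 0], [0, 0, 0], 1.0]
    - [[0, 0, 0], [0, 0, 0], 1.0]
    - [[0, 0, 0], [0, 0, 0], 1.0]

```text
t: 13.68
eef_pos: [467.3, 191.7, 155.6]
tcp_rot: [-1.571, 0.001, 0.098]
ft_force: [0.4, -0.3, -0.3]
opening: 0.171
```

Call:
apply_moves:
  increments:
    - [[0, 0, 0], [0, 0, 0], 1.0]
    - [[0, 0, 0], [0, 0, 0], 1.0]
    - [[0, -0.2, 0], [0, 0, 0], 1.0]
    - [[0, -0.2, 0], [0, 0, 0], 1.0]
    - [[0, -0.2, 0], [0, 0, 0], 1.0]

```text
t: 14.3
eef_pos: [467.0, 191.6, 161.6]
tcp_rot: [-1.571, 0.002, 0.098]
ft_force: [0.3, -0.8, -1.5]
opening: 0.167
```

Call:
apply_moves:
  increments:
    - [[0, -1.5, 0], [0, 0, 0], 1.0]
    - [[0, -2, 0], [0, 0, 0], 1.0]
    - [[0, -2, 0], [0, 0, 0], 1.0]
    - [[0, -1.5, 0], [0, 0, 0], 1.0]
    - [[0, 0, 0], [0, 0, 0], 1.0]

```text
t: 14.92
eef_pos: [466.8, 191.6, 233.9]
tcp_rot: [-1.571, 0.002, 0.098]
ft_force: [-0.4, 0.4, -2.3]
opening: 0.163
```

Run:
```python
from h import *
rem(489.2,-160.5,200,23.5)
p=read_camera("side")
for k in("cartridge_top","cartridge_center"): print(k,[(w(p,d["point"]).round(1),round(d["confidence"],2)) for d in nets.mark_of(p,k)[:2]])
```

```text
tcp [466.8 191.6 233.9] rpy [-90.    0.1   5.6] F [-0.4  0.4 -2.3] t 14.93
shift cm [ -1.21   3.41 -35.25] after turn [-11.98   3.39 -33.18] turn [  0.  -17.9  -0.1]
cartridge_top []
cartridge_center [(array([463.6, 188.6, 258.9]), 0.97)]
```

Call:
apply_moves:
  increments:
    - [[0, 0, -3.5], [0, 0, 0], 1.0]
    - [[0, 0, -4], [0, -6, 0], 1.0]
    - [[-0.5, 0, -4], [0, -6, 0], 1.0]
    - [[-1, 0, -4], [0, -5, 0], 1.0]
    - [[-1, 0, -3], [0, 0, 0], 1.0]

```text
t: 15.7
eef_pos: [481.2, 0.3, 228.6]
tcp_rot: [-1.568, 0.01, 0.409]
ft_force: [0.5, -0.5, -1.6]
opening: 0.167
```

```bash
python3 -c "from h import *;rem(489.2,-160.5,200,23.5)"
```

```text
tcp [4.812e+02 3.000e-01 2.286e+02] rpy [-89.8   0.6  23.4] F [ 0.5 -0.5 -1.6] t 15.7
shift cm [ -5.64   2.88 -15.08] after turn [ -5.68   2.86 -15.07] turn [-0.2 -0.1 -0.6]
```

Call:
apply_moves:
  increments:
    - [[-1.2, 0, -3.2], [0, 0, -0.5], 1.0]
    - [[-1.2, 0, -3.5], [0, 0, 0], 1.0]
    - [[-1.3, 0.5, -3.5], [0, 0, 0], 1.0]
    - [[-1.0, 0.5, -2.5], [0, 0, 0], 1.0]
    - [[0, 0, 0], [0, 0, 0], 1.0]

```text
t: 16.32
eef_pos: [487.2, -140.9, 214.1]
tcp_rot: [-1.564, 0.006, 0.406]
ft_force: [0.1, -1.2, -1.9]
opening: 0.168
```

```bash
python3 -c "from h import *;rem(489.2,-160.5,165,23.5)"
```

```text
tcp [ 487.2 -140.9  214.1] rpy [-89.6   0.3  23.3] F [ 0.1 -1.2 -1.9] t 16.32
shift cm [-0.56  4.9  -1.92] after turn [-0.59  4.91 -1.88] turn [-0.4 -0.2 -0.3]
```

Call:
apply_moves:
  increments:
    - [[-0.5, 1, -1.8], [-0.4, -0.2, -0.3], 1.0]
    - [[0, 2, 0], [0, 0, 0], 1.0]
    - [[0, 1.5, 0], [0, 0, 0], 1.0]
    - [[0, 0.8, 0], [0, 0, 0], 1.0]
    - [[0, 0, 0], [0, 0, 0], 1.0]

```text
t: 16.95
eef_pos: [489.7, -159.7, 157.0]
tcp_rot: [-1.571, 0.001, 0.413]
ft_force: [0.5, 0.3, -1.1]
opening: 0.166
```

Run:
```python
from h import *
rem(489.2,-160.5,150,23.5)
for c in ("side","top"):
  for i in range(2):
    p=read_camera(c)
    for k in("cartridge_top","cartridge_center","dock_slot","dock"): print(c,k,[(w(p,d["point"]).round(1),round(d["confidence"],2)) for d in nets.mark_of(p,k)[:1]])
  if c=="side":
    e=readout.state()["eef_pos"];u=proj(p,e)[0].astype(int);print(u)
    n=p["img"][...,::-1];o=[u[0]-45,u[1]-25]
    im=cv2.convertScaleAbs(cv2.resize(n[o[1]:o[1]+70,o[0]:o[0]+90],None,fx=8,fy=8,interpolation=cv2.INTER_CUBIC),alpha=2.5,beta=15)
    Z=R.from_euler("z",23.5,degrees=True)
    def box(c,hx,hy,z,col):
        q=np.array([c[0],c[1],0])+Z.apply(np.array([[-hx,-hy,z],[hx,-hy,z],[hx,hy,z],[-hx,hy,z]]));cv2.polylines(im,[((proj(p,q)+.5-o)*8).astype(int)],True,col,1)
    box((489.2,-160.5),75,50,105,(0,255,0));box((489.2,-160.5),36.5,9.5,105,(0,255,0));box(e,35,8,e[2]-25.6,(255,0,255));box(e,35,8,e[2]+74.4,(255,0,255))
    cv2.imwrite("pics/d.png",im)
```

```text
tcp [ 489.7 -159.7  157. ] rpy [-90.    0.   23.7] F [ 0.5  0.3 -1.1] t 16.95
shift cm [-0.08  0.7  -0.05] after turn [-0.08  0.7  -0.05] turn [-0.   0.2 -0. ]
side cartridge_top [(array([ 488.5, -164.3,  226.5]), 0.75)]
side cartridge_center [(array([ 490. , -159.8,  182.4]), 0.56)]
side dock_slot [(array([ 491.7, -160.7,  102.6]), 0.91)]
side dock [(array([ 488. , -158.3,   -1.4]), 0.76)]
side cartridge_top [(array([ 491.1, -163.5,  231.5]), 0.56)]
side cartridge_center [(array([ 489. , -158.4,  183.4]), 0.75)]
side dock_slot [(array([ 489.4, -158.9,  102.2]), 0.67)]
side dock [(array([ 488.5, -159.2,   -0.5]), 0.92)]
[327 176]
top cartridge_top []
top cartridge_center []
top dock_slot [(array([5.858e+02, 3.225e+02, 2.000e-01]), 0.55)]
top dock [(array([ 491.1, -163.2,   -1.5]), 0.86)]
top cartridge_top []
top cartridge_center []
top dock_slot []
top dock [(array([ 491.4, -161.5,   -0.9]), 0.88)]
```

View pics/d.png

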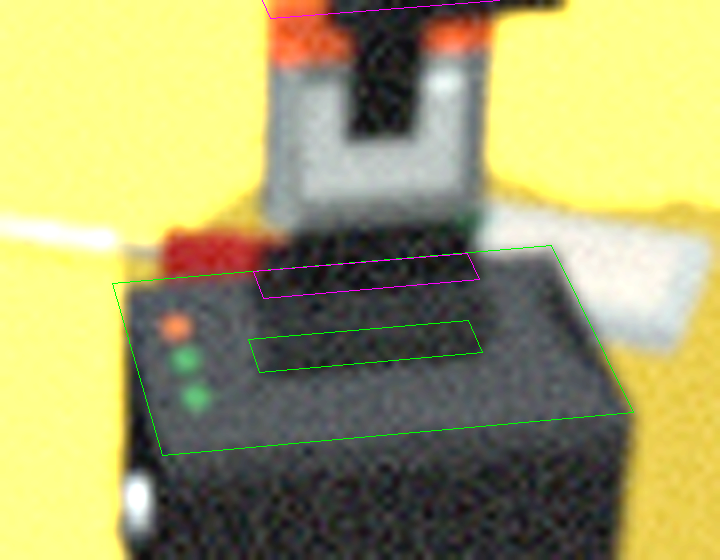

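Call:
apply_moves:
  increments:
    - [[-0.03, 0.6, -0.04], [0, 0.2, 0], 1.0]
    - [[0, 0.6, 0], [0, 0, 0], 1.0]
    - [[0, 0.5, 0], [0, 0, 0], 1.0]
    - [[0, 0.3, 0], [0, 0, 0], 1.0]
    - [[0, 0.2, 0], [0, 0, 0], 1.0]

```text
t: 18.58
eef_pos: [489.6, -160.3, 133.8]
tcp_rot: [-1.571, 0.001, 0.409]
ft_force: [-1.6, 0.1, -1.5]
opening: 0.17
```

Call:
apply_moves:
  increments:
    - [[0, 0.12, 0], [0, 0, 0], 1.0]
    - [[0, 0.12, 0], [0, 0, 0], 1.0]
    - [[0, 0.12, 0], [0, 0, 0], 1.0]
    - [[0, 0.12, 0], [0, 0, 0], 1.0]
    - [[0, 0.12, 0], [0, 0, 0], 1.0]

```text
t: 19.2
eef_pos: [489.8, -160.4, 127.6]
tcp_rot: [-1.571, 0.0, 0.409]
ft_force: [0.2, 0.1, -1.8]
opening: 0.166
```

Call:
apply_moves:
  increments:
    - [[0, 0.12, 0], [0, 0, 0], 1.0]
    - [[0, 0.12, 0], [0, 0, 0], 1.0]
    - [[0, 0.12, 0], [0, 0, 0], 1.0]
    - [[0, 0.12, 0], [0, 0, 0], 1.0]
    - [[0, 0.12, 0], [0, 0, 0], 1.0]

```text
t: 19.82
eef_pos: [489.8, -160.4, 121.2]
tcp_rot: [-1.571, 0.0, 0.409]
ft_force: [0.7, 0.5, -2.0]
opening: 0.165
```

Call:
apply_moves:
  increments:
    - [[0, 0.2, 0], [0, 0, 0], 1.0]
    - [[0, 0.2, 0], [0, 0, 0], 1.0]
    - [[0, 0.2, 0], [0, 0, 0], 1.0]
    - [[0, 0.2, 0], [0, 0, 0], 1.0]
    - [[0, 0.2, 0], [0, 0, 0], 1.0]

```text
t: 20.45
eef_pos: [489.8, -160.4, 110.5]
tcp_rot: [-1.571, 0.0, 0.409]
ft_force: [0.4, 0.1, -1.4]
opening: 0.168
```

Call:
apply_moves:
  increments:
    - [[0, 0.2, 0], [0, 0, 0], 1.0]
    - [[0, 0.2, 0], [0, 0, 0], 1.0]
    - [[0, 0.2, 0], [0, 0, 0], 1.0]
    - [[0, 0.2, 0], [0, 0, 0], 1.0]
    - [[0, 0.2, 0], [0, 0, 0], 1.0]

```text
t: 21.08
eef_pos: [489.8, -160.4, 99.7]
tcp_rot: [-1.571, 0.0, 0.409]
ft_force: [-0.4, -0.1, -1.0]
opening: 0.168
```

Call:
apply_moves:
  increments:
    - [[0, 0.15, 0], [0, 0, 0], 1.0]
    - [[0, 0.15, 0], [0, 0, 0], 1.0]
    - [[0, 0.15, 0], [0, 0, 0], 1.0]
    - [[0, 0.12, 0], [0, 0, 0], 1.0]
    - [[0, 0.1, 0], [0, 0, 0], 1.0]

```text
t: 21.7
eef_pos: [489.8, -160.5, 92.5]
tcp_rot: [-1.571, 0.0, 0.409]
ft_force: [-0.5, 0.5, -1.2]
opening: 0.164
```

Call:
apply_moves:
  increments:
    - [[0, 0.1, 0], [0, 0, 0], 1.0]
    - [[0, 0.1, 0], [0, 0, 0], 1.0]
    - [[0, 0.1, 0], [0, 0, 0], 1.0]
    - [[0, 0, 0], [0, 0, 0], 1.0]
    - [[0, 0, 0], [0, 0, 0], 1.0]

```text
t: 22.32
eef_pos: [489.9, -160.5, 90.0]
tcp_rot: [-1.572, -0.0, 0.409]
ft_force: [-1.2, -0.2, 2.8]
opening: 0.168
```

Call:
apply_moves:
  increments:
    - [[0, 0, 0], [0, 0, 0], 4.0]
    - [[0, 0, 0], [0, 0, 0], 4.0]
    - [[0, 0, 0], [0, 0, 0], 4.0]
    - [[0, 0, 0], [0, 0, 0], 4.0]
    - [[0, -0.5, 0], [0, 0, 0], 4.0]

```text
t: 22.95
eef_pos: [490.0, -160.6, 94.7]
tcp_rot: [-1.572, -0.0, 0.409]
ft_force: [-0.3, 0.2, 0.2]
opening: 0.424
```

Call:
apply_moves:
  increments:
    - [[0, -1.5, 0], [0, 0, 0], 4.0]
    - [[0, -2, 0], [0, 0, 0], 4.0]
    - [[0, -2, 0], [0, 0, 0], 4.0]
    - [[0, -0.5, 0], [0, 0, 0], 4.0]
    - [[0, 0, 0], [0, 0, 0], 0]

```text
t: 23.58
eef_pos: [490.3, -160.6, 160.1]
tcp_rot: [-1.574, -0.002, 0.409]
ft_force: [-0.1, 0.4, -0.2]
opening: 0.363
```

Run:
```python
from h import *
rem(489.8,-160.4,135,23.5)
p=read_camera("side")
for k in("cartridge_top","cartridge_center","dock_slot"): print(k,[(w(p,d["point"]).round(1),round(d["confidence"],2)) for d in nets.mark_of(p,k)[:2]])
```

```text
tcp [ 490.3 -160.6  160.1] rpy [-90.2  -0.1  23.4] F [-0.1  0.4 -0.2] t 23.57
shift cm [-0.04  2.51  0.05] after turn [-0.04  2.51  0.04] turn [ 0.2 -0.1  0.1]
cartridge_top [(array([ 490.4, -161.9,  161.9]), 0.65)]
cartridge_center [(array([ 488.9, -160.3,  114.1]), 0.68)]
dock_slot [(array([ 488.9, -157. ,  100.1]), 0.69)]
```

Standing in the dock (top ≈ 165). Close the fingers, then press; contact is expected at TCP ≈ 134.

Call:
apply_moves:
  increments:
    - [[0, 0, 0], [0.2, 0, 0], 0]
    - [[0, 0, 0], [0, 0, 0], 0]
    - [[0, 0.5, 0], [0, 0, 0], 0]
    - [[0, 0.5, 0], [0, 0, 0], 0]
    - [[0, 0.5, 0], [0, 0, 0], 0]

```text
t: 24.4
eef_pos: [489.7, -160.4, 142.1]
tcp_rot: [-1.567, 0.0, 0.409]
ft_force: [0.3, 0.3, 0.3]
opening: 0.003
```

Call:
apply_moves:
  increments:
    - [[0, 0.2, 0], [0, 0, 0], 0]
    - [[0, 0.15, 0], [0, 0, 0], 0]
    - [[0, 0.12, 0], [0, 0, 0], 0]
    - [[0, 0.12, 0], [0, 0, 0], 0]
    - [[0, 0.12, 0], [0, 0, 0], 0]

```text
t: 25.02
eef_pos: [489.7, -160.4, 134.4]
tcp_rot: [-1.567, 0.001, 0.409]
ft_force: [0.1, 1.0, 3.5]
opening: 0.004
```

Call:
apply_moves:
  increments:
    - [[0, 0.2, 0], [0, 0, 0], 0]
    - [[0, 0.25, 0], [0, 0, 0], 0]
    - [[0, 0.25, 0], [0, 0, 0], 0]
    - [[0, 0.25, 0], [0, 0, 0], 0]
    - [[0, 0.25, 0], [0, 0, 0], 0]

```text
t: 25.65
eef_pos: [490.0, -160.6, 122.5]
tcp_rot: [-1.569, -0.0, 0.409]
ft_force: [-0.0, -0.2, 4.5]
opening: 0.007
```

Call:
apply_moves:
  increments:
    - [[0, 0.25, 0], [0, 0, 0], 0]
    - [[0, 0.25, 0], [0, 0, 0], 0]
    - [[0, 0.25, 0], [0, 0, 0], 0]
    - [[0, 0.25, 0], [0, 0, 0], 0]
    - [[0, 0.25, 0], [0, 0, 0], 0]

```text
t: 26.28
eef_pos: [490.2, -160.7, 109.4]
tcp_rot: [-1.569, -0.001, 0.409]
ft_force: [-0.5, 0.5, 6.1]
opening: 0.002
```

Now slower: 12 mm short of the earliest stop.

Call:
apply_moves:
  increments:
    - [[0, 0.2, 0], [0, 0, 0], 0]
    - [[0, 0.2, 0], [0, 0, 0], 0]
    - [[0, 0.15, 0], [0, 0, 0], 0]
    - [[0, 0.15, 0], [0, 0, 0], 0]
    - [[0, 0.12, 0], [0, 0, 0], 0]

```text
t: 26.9
eef_pos: [490.3, -160.9, 100.9]
tcp_rot: [-1.57, -0.001, 0.409]
ft_force: [-0.8, -0.9, 6.8]
opening: 0.002
```

Call:
apply_moves:
  increments:
    - [[0, 0.12, 0], [0, 0, 0], 0]
    - [[0, 0.12, 0], [0, 0, 0], 0]
    - [[0, 0.12, 0], [0, 0, 0], 0]
    - [[0, 0.12, 0], [0, 0, 0], 0]
    - [[0, 0.12, 0], [0, 0, 0], 0]

```text
t: 27.52
eef_pos: [490.4, -161.0, 95.2]
tcp_rot: [-1.57, -0.001, 0.409]
ft_force: [-1.9, 0.4, 8.2]
opening: 0.006
```

Call:
apply_moves:
  increments:
    - [[0, 0.12, 0], [0, 0, 0], 0]
    - [[0, 0.12, 0], [0, 0, 0], 0]
    - [[0, 0.12, 0], [0, 0, 0], 0]
    - [[0, 0.12, 0], [0, 0, 0], 0]
    - [[0, 0.12, 0], [0, 0, 0], 0]

```text
t: 28.15
eef_pos: [490.5, -161.0, 89.6]
tcp_rot: [-1.571, -0.002, 0.409]
ft_force: [-2.5, -0.2, 8.4]
opening: 0.002
```

Call:
apply_moves:
  increments:
    - [[0, 0.12, 0], [0, 0, 0], 0]
    - [[0, 0.12, 0], [0, 0, 0], 0]
    - [[0, 0.12, 0], [0, 0, 0], 0]
    - [[0, 0.12, 0], [0, 0, 0], 0]
    - [[0, 0.12, 0], [0, 0, 0], 0]

```text
t: 28.78
eef_pos: [490.7, -160.9, 85.3]
tcp_rot: [-1.572, -0.003, 0.409]
ft_force: [-4.3, 3.5, 22.8]
opening: 0.007
```

Call:
apply_moves:
  increments:
    - [[0, -0.1, 0], [0, 0, 0], 0]
    - [[0, -0.4, 0], [0, 0, 0], 0]
    - [[0, -0.5, 0], [0, 0, 0], 0]
    - [[0, -0.8, 0], [0, 0, 0], 0]
    - [[0, -1.5, 0], [0, 0, 0], 0]

```text
t: 29.4
eef_pos: [489.7, -160.5, 118.7]
tcp_rot: [-1.57, -0.001, 0.409]
ft_force: [-0.8, -0.0, -0.3]
opening: 0.007
```

Call:
apply_moves:
  increments:
    - [[0, -2, 0], [0, 0, 0], 0]
    - [[0, -3, 0], [0, 0, 0], 0]
    - [[0, -3, 0], [0, 0, 0], 0]
    - [[0, -2, 0], [0, 0, 0], 0]
    - [[0, 0, 0], [0, 0, 0], 0]

```text
t: 30.02
eef_pos: [489.7, -160.4, 225.5]
tcp_rot: [-1.572, -0.003, 0.409]
ft_force: [-0.5, 0.4, -1.2]
opening: 0.004
```

Run:
```python
from h import *
rem(490,-160.4,250,23.5)
p=read_camera("side");save(p,"end")
for k in("cartridge_top","cartridge_center","dock_slot","dock","screw_cup","screwdriver","bare_drive"): print(k,[(w(p,d["point"]).round(1),round(d["confidence"],2)) for d in nets.mark_of(p,k)[:2]])
g=cv2.cvtColor(p["img"],cv2.COLOR_RGB2HSV)
m=cv2.inRange(g,(2,120,60),(20,255,255));n,l,st,c=cv2.connectedComponentsWithStats(m);print([(a,b) for a,b in zip(st[1:].tolist(),c[1:].round(1)) if a[4]>20])
for z in(115,125,165):print(z,proj(p,[490,-160.5,z]))
```

```text
tcp [ 489.7 -160.4  225.5] rpy [-90.   -0.2  23.5] F [-0.5  0.4 -1.2] t 30.02
shift cm [ 0.03 -2.45 -0.01] after turn [ 0.03 -2.45 -0.01] turn [ 0.  -0.   0.2]
cartridge_top [(array([ 491.8, -160.4,  125.3]), 0.66), (array([ 4.858e+02, -1.584e+02, -4.000e-01]), 0.5)]
cartridge_center [(array([ 491.3, -159.5,   78.8]), 0.74)]
dock_slot [(array([ 489.3, -165.1,  124. ]), 0.75), (array([ 487.7, -159.8,  104.5]), 0.62)]
dock [(array([ 490.1, -162.1,   -2. ]), 0.97), (array([466.3, 190.9, 168.3]), 0.37)]
screw_cup [(array([672.3, -21.5,  -3.3]), 0.5)]
screwdriver [(array([ 598.4, -345.5,   -1.3]), 0.71)]
bare_drive [(array([ 446.1, -377.6,    4.1]), 0.71)]
[([302, 178, 41, 17, 363], array([324.5, 187.2]))]
115 [[327.01083684 190.49540194]]
125 [[327.16835804 187.22959957]]
165 [[327.81509626 173.82112371]]
```

Call:
apply_moves:
  increments:
    - [[0, -2, 0], [0, 0, 0], 0]
    - [[0, 0, 0], [0, 0, 0], 0]
    - [[0, 0, 0], [0, 0, 0], 0]
    - [[0, 0, 0], [0, 0, 0], 0]
    - [[0, 0, 0], [0, 0, 0], 0]

```text
t: 31.05
eef_pos: [488.4, -159.9, 240.8]
tcp_rot: [-1.565, 0.002, 0.409]
ft_force: [-0.9, 0.3, 0.1]
opening: 0.005
```

Run:
```python
from h import *
p=read_camera("side")
print([(w(p,d["point"]).round(1),round(d["confidence"],2)) for d in nets.mark_of(p,"cartridge_top")[:1]],readout.state()["ft_force"])
print(env.job_done())
```

```text
[(array([ 489.9, -163.7,  127.9]), 0.72)] [ 0.53937745 -0.57160307  0.58551127]
the job is handed in; nothing more can be done
None
```

The cartridge is latched down in the docking station, and I handed the job in at about 31 s.

- **Computer:** I pressed the cartridge to its stop at about 14 N. It popped up, with the top at about 230 mm, and came out freely under no more than its own weight.
- **Dock:** I stood it in the slot without noticeable side force. I then pressed it about 49 mm to the stop and let go.
- **Last checks:** The top stayed at about 125–128 mm in two looks about 1 s apart, against about 165 mm when it was still unlatched. The force on the arm was near zero. The dock, cup, screwdriver and bare drive show where they were at the start.

Two things did not go as specified:
- **Dock force:** The last reading at the dock's stop was 22.8 N. That is above the advised 13–18 N but under the 25 N limit. Force is only reported at the end of each call, so I did not see the values in between.
- **Fingertip height:** The fingertips touch about 31 mm above the reported TCP. I noticed this in the pictures and confirmed it by contact, then used contact heights instead.

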